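# Lay the cork panel down for its resin coat

### The arm

A 7-joint arm with a two-finger parallel gripper is mounted at the origin on the work surface. World frame = base frame: x ahead of the robot, y to its left, z up, the work surface at z = 0. Lengths are in m, angles in rad, forces in N, time in s.
With the tool pointing down it reaches from about 0.4 to 0.85 m from the base axis. Payload 4.5 kg.
Tool frame: the origin (TCP) lies at the very end of the fingers, on their centre line; the grasp point (between the pads) lies 19 mm behind it (r.pinch_z is the distance from the TCP to the grasp point, in m); z points along the fingers, y is the line along which they close (so a half turn about z gives the same grasp; the last joint's range is limited). The gripper opens to 88 mm and grips with 3 to 60 N. Pads are 18 mm wide; open, the fingers measure 123 mm over their backs; the gripper's body (75 mm by 187 mm) begins 45 mm behind the grasp point.
Start: joints at [1.237, 0.689, -0.195, 1.565, 0.157, 0.902, -0.215], TCP at [0.225, -0.583, 0.239] pointing down, gripper open.
Joint ranges: [-3.01, 3.01], [-0.46, 2.08], [-1.47, 1.51], [0.13, 2.56], [-1, 4.14], [0.04, 2.09], [-2.66, 2.66]. Speed limits (rad/s): [2.57, 2.57, 3.14, 3.14, 3.14, 3.14, 3.14].

### API

Orientations are given as a unit quaternion [x, y, z, w].
In Python, from plant import r, cams gives the robot as it stands.
- The arm moves only by the shell command python3 -m pendant 'ROWS' [FORCE]. ROWS is JSON, a list of rows, each a list of 3 entries, a list of its own where there are three numbers: the closure, from -1 (fully open) to 1 (shut), then the shift along the tool's x, y, z in mm, then the turn, a rotation vector about the tool's x, y, z in degrees. A call has 1 to 8 rows; each row shifts and turns the commanded pose from where the row before left it, along the tool's axes as they then stand; what a row does not reach is not made up. A row lasts 1/8 s, in which the tool goes at most 62.5 mm and 10.7 degrees, less where a joint would pass 70% of its speed; a pose out of reach is approached as far as the arm can. A call with a gripper value outside its range is refused whole. The fingers move at their own pace and stop on an object; FORCE is the grip in N (left out, the last holds). Time passes only in rows, so rows that do not move let the fingers close. It gives the time, the measured TCP pose, the force, the opening and the grip force at its end, in the units of the state.
- r.get_state(): the state, without advancing time (a new reading comes with each control period).
- cams.snapshot(name): name is "scene" or "top"; returns a dict with "img" (420x560x3 uint8, red, green, blue), "camera_matrix" (3x3 intrinsics, pixels), "camera_from_world" (4x4, takes a point from world to camera coordinates). Camera axes: x right, y up, looking along -z (the intrinsics and any distortion apply to the point x, -y, -z); pixel columns grow to the right and rows downward; lengths in m; the calibration is good to about 2 mm. A picture is of the moment at which its call begins. There is no depth.
- r.finish_job(): hands the job in; it is judged then, once.
The state is a dict: "clock": time; "q": joint angles; "qd": joint speeds; "joint_torque": joint torques, N m; "tool_pos": TCP position; "eef_rot": TCP orientation; "contact_force": force on the tool from outside, world axes, zero at the start; "moment": the same for the moment, N m; "opening": opening from 0.0 (shut) to 1.0 (fully open); "finger_force": force on a finger pad.
Only numpy, scipy, OpenCV 4.12 (cv2) and the standard library are available. Lean on these libraries where they do the work, as an engineer would, in place of code of your own. Each camera call takes 0.05 s, during which the arm holds its last target. There are 200 camera calls.

### The job

One hexagonal cork panel is standing on edge on the white pouring board. Push it over onto its back so that it lies flat with the corks facing up, then push it along the board until the edge that was uppermost is flush along the wooden stop strip. Only push it with the fingers, do not pick it up, and leave everything else where it is.

Things in the scene. Friction and masses are not known exactly. Their poses are not given: they have to be found in the camera images.
- panel: Loose hexagonal panel standing on one flat on the board: 120 mm across flats (its height), sides 69 mm, 28 mm thick, 0.2-0.4 kg; smooth white rim, 19 cork ends in front, plywood back. Origin: centre of the flat it stands on, mid-thickness. z runs up to the opposite (top) flat, y along the flat, x out of the plywood back; corks look along -x, at the start within 0.45 rad of world -x. On its back, x points down.
- panel_top (a point): Centre of the panel's top flat, midway in its thickness, 120 mm along the panel's z axis from its origin. This flat must end against the stop strip.
- board: Fixed smooth white pouring board (the panel slides on it, friction about 0.35), 320 mm (x) by 500 mm (y), 10 mm thick. Origin: centre of its underside, on the bench; z up, x towards the stop strip along the edge far from the robot; yawed by up to 0.2 rad. The stop strip is a wooden bar 25 mm wide, 480 mm long along y, standing 18 mm above the board's top.
- stop_face (a point): Point on the face of the stop strip that looks at the panel, at mid-length and at the height of the board's top (10 mm above the bench), 120 mm along x from the board's origin. Axes as the board's: the face is the plane x = 0 of this frame.
- tub: Bystander: white mixing tub, 88 mm wide at the rim, 90 mm tall, with a wooden stirring stick standing in it to 170 mm. Origin: centre of its underside. It stands on the board beside the panel, about 260 mm from it, left or right.
- cork_a: Bystander: loose wine cork, 24 mm diameter, 44 mm tall, standing upright on the board near its middle line, towards the stop. Origin: centre of its underside.
- cork_b: Bystander: another such cork, upright near the middle line of the board, at the robot's end. Origin: centre of its underside.
- brush: Bystander: paint brush lying on the bench left of the board. Origin: its underside.
- tin: Bystander: plain metal can, 70 mm diameter, 85 mm tall, right of the board. Origin: centre of its underside.
- hardener: Bystander: white bottle with black cap, 60 mm diameter, 140 mm tall, left of the board. Origin: centre of its underside.
- stick: Bystander: flat wooden stirring stick, 170 x 18 x 6 mm, lying on the bench right of the board. Origin: centre of its underside.
There are look-alikes about, which are no part of the job. What is shaped like the panel but blue or green is not meant.

How it is judged:
By the outcome, as a careful person would: the job done as asked, in the order asked, and still so for the second after the job is handed in, with the robot touching nothing.
It also fails if it takes over 48 s, if anything falls off the work surface, if the arm or the gripper's body presses on something with over 40 N, if the wrist force passes 120 N, or if a joint passes its speed limit or range.

## Working session

There is one attempt and no reset: what is moved stays moved. The work goes in short steps, Python scripts to look and compute and a shell command to move; the robot and the scene stay as the last step left them, time stands still between calls to the robot, and variables do not carry over. Pictures are saved under pics/ and viewed, at most 10 in all, crops included, and the job is handed in when it is done.

```bash
ls; mkdir -p pics
python3 - <<'E'
from plant import r,cams
import cv2,numpy as np
for n in("scene","top"):
    s=cams.snapshot(n); cv2.imwrite(f"pics/{n}0.png",s["img"][:,:,::-1]); print(n,np.round(s["camera_matrix"],1).tolist(),np.round(s["camera_from_world"],3).tolist(),[k for k in s])
st=r.get_state(); print({k:np.round(v,3).tolist() for k,v in st.items()})
E
```

```text
pics
scene [[427.7, 0.0, 279.4], [0.0, 427.7, 210.7], [0.0, 0.0, 1.0]] [[0.377, 0.926, -0.014, -0.177], [-0.51, 0.22, 0.831, 0.147], [0.773, -0.307, 0.556, -1.755], [0.0, 0.0, 0.0, 1.0]] ['img', 'camera_matrix', 'camera_from_world']
top [[482.4, 0.0, 281.2], [0.0, 482.4, 214.0], [0.0, 0.0, 1.0]] [[0.016, -1.0, 0.02, -0.022], [0.994, 0.018, 0.11, -0.48], [-0.111, 0.018, 0.994, -1.511], [0.0, 0.0, 0.0, 1.0]] ['img', 'camera_matrix', 'camera_from_world']
{'clock': 0.1, 'q': [1.237, 0.69, -0.194, 1.566, 0.157, 0.902, -0.215], 'qd': [-0.0, -0.003, -0.002, -0.002, -0.002, -0.002, -0.0], 'joint_torque': [-0.003, -52.85, -1.271, -15.384, -0.052, 0.002, 0.0], 'tool_pos': [0.224, -0.583, 0.238], 'eef_rot': [0.983, 0.183, -0.0, -0.001], 'contact_force': [0.659, -0.024, -0.831], 'moment': [0.015, 0.005, 0.092], 'finger_force': 0.0, 'opening': 1.001}
```

View pics/scene0.png

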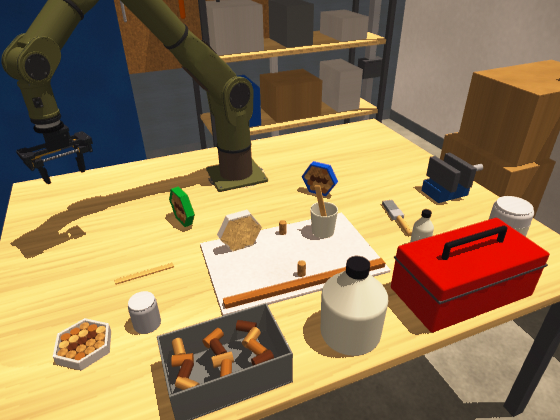

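View pics/top0.png

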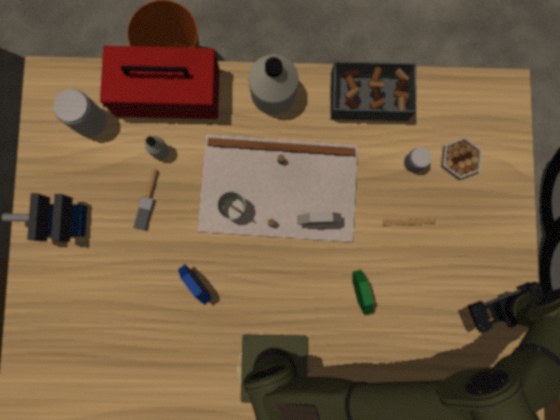

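The white-rimmed hexagons are one standing on the board (scene 240,230; top 318,218) and one lying on the bench (scene 83,343; top 461,158). There are also a blue one (scene 319,179) and a green one (scene 181,208). I choose the one standing on the board. Next is a close crop to check it.

Run:
```python
import cv2,numpy as np
a=cv2.imread("pics/top0.png")[125:250,190:365]; b=cv2.imread("pics/scene0.png")[190:315,190:390]
a=cv2.resize(a,None,fx=4,fy=4,interpolation=cv2.INTER_CUBIC)[:, :700]; 
cv2.imwrite("pics/topc.png",a); cv2.imwrite("pics/scenec.png",cv2.resize(b,None,fx=4,fy=4,interpolation=cv2.INTER_CUBIC))
```

```text
(no output)
```

View pics/topc.png

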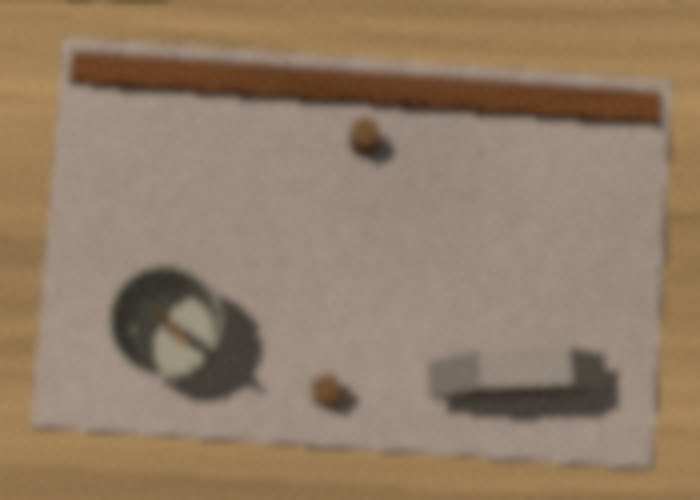

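View pics/scenec.png

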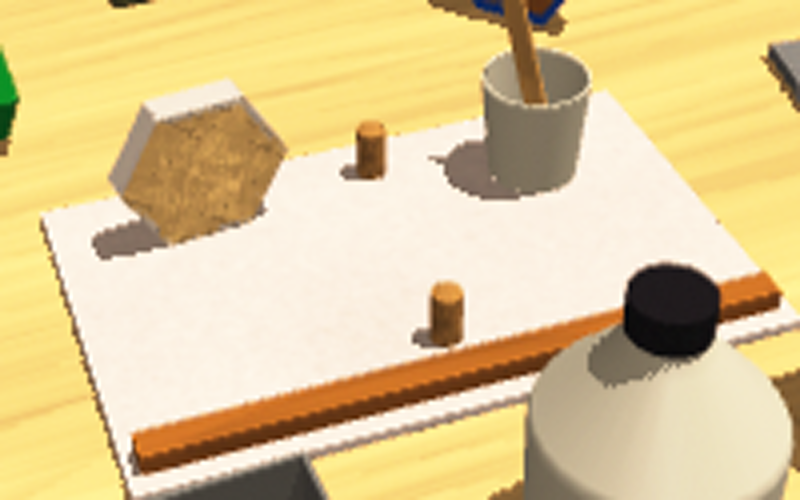

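Crop positions converted to full-image pixels. The crop confirms the choice: a white-rimmed hexagon with its plywood back towards the stop strip. Its top flat is at about (309–333, 212–222) in the top view and (227–251, 210–220) in the scene view. Cork_a is at about top (281,159), cork_b at (271,222) and the tub at (232,206). The strip face runs from (208,147) to (355,156).

```bash
cat > h.py <<'E'
from plant import r,cams
import cv2,numpy as np
def ray(s,p):
    K=s["camera_matrix"];T=s["camera_from_world"];R,t=T[:3,:3],T[:3,3]
    d=np.linalg.inv(K)@[p[0],p[1],1]; return -R.T@t, R.T@(d*[1,-1,-1])
def onz(s,p,z):
    c,d=ray(s,p); return c+d*(z-c[2])/d[2]
def tri(s1,p1,s2,p2):
    c1,d1=ray(s1,p1);c2,d2=ray(s2,p2)
    k=np.linalg.lstsq(np.c_[d1,-d2],c2-c1,rcond=None)[0]; a=c1+k[0]*d1;b=c2+k[1]*d2
    return (a+b)/2,np.linalg.norm(a-b)
def strip(s):
    h=cv2.cvtColor(s["img"],cv2.COLOR_RGB2HSV); m=cv2.inRange(h,(3,120,40),(14,255,255))
    return m
def proj(s,P):
    K=s["camera_matrix"];T=s["camera_from_world"]; c=T[:3,:3]@P+T[:3,3]; u=K@(c*[1,-1,-1]); return u[:2]/u[2]
E
python3 - <<'E'
from h import *
S,T=cams.snapshot("scene"),cams.snapshot("top")
o=np.array
tc=lambda x,y:o([x/4+190-.375,y/4+125-.375]); sc=lambda x,y:o([x/4+190-.375,y/4+190-.375])
print("cams",ray(S,(0,0))[0].round(3),ray(T,(0,0))[0].round(3))
for n,a,b in [("R far(+x)",(572,347),(153,122)),("L far",(478,350),(243,97)),("R near",(575,386),(147,98)),("L near",(482,391),(231,80)),("cork_a top",(364,132),(447,288)),("cork_b top",(325,389),(371,126)),("strip R top near",(660,122),(134,433)),]:
    P,e=tri(T,tc(*a),S,sc(*b)); print(n,P.round(4),"gap",round(e,4), "top@.13",onz(T,tc(*a),.13).round(3),"sc@.13",onz(S,sc(*b),.13).round(3))
# strip mask, face line in top view
m=cv2.inRange(cv2.cvtColor(T["img"],cv2.COLOR_RGB2HSV),(3,110,40),(16,255,255)); m[:130]=0;m[170:]=0;m[:,:200]=0;m[:,365:]=0
ncc,l,st,c=cv2.connectedComponentsWithStats(m); i=1+st[1:,4].argmax(); print(st[i])
pts=[(u,np.where(l[:,u]==i)[0]) for u in range(212,350)]
lo=o([(u,v.max()+.5) for u,v in pts]); hi=o([(u,v.min()-.5) for u,v in pts])
for nm,q in(("lo",lo),("hi",hi)):
    W=o([onz(T,p,.028) for p in q]); k=np.polyfit(W[:,1],W[:,0],1); print(nm,"x=%.4f*y+%.4f"%tuple(k),"yaw",-np.arctan(k[0]), "y range",onz(T,(st[i][0],150),.028)[1],onz(T,(st[i][0]+st[i][2],155),.028)[1])
for n,p in [("FL",(66,40)),("FR",(668,82)),("NL",(33,425)),("NR",(652,466))]: print(n,onz(T,tc(*p),.01).round(4))
E
```

```text
cams [ 1.498 -0.407  0.85 ] [0.311 0.013 1.555]
R far(+x) [ 0.48   -0.1662  0.1282] gap 0.0019 top@.13 [ 0.48  -0.165  0.13 ] sc@.13 [ 0.482 -0.168  0.13 ]
L far [ 0.4764 -0.0955  0.1292] gap 0.0008 top@.13 [ 0.476 -0.095  0.13 ] sc@.13 [ 0.477 -0.096  0.13 ]
R near [ 0.4513 -0.1653  0.1315] gap 0.0041 top@.13 [ 0.451 -0.167  0.13 ] sc@.13 [ 0.45  -0.163  0.13 ]
L near [ 0.4466 -0.0971  0.1268] gap 0.003 top@.13 [ 0.446 -0.098  0.13 ] sc@.13 [ 0.452 -0.097  0.13 ]
cork_a top [ 0.6573 -0.0088  0.055 ] gap 0.0006 top@.13 [ 0.64  -0.007  0.13 ] sc@.13 [ 0.736 -0.047  0.13 ]
cork_b top [0.4521 0.018  0.0552] gap 0.0011 top@.13 [0.445 0.018 0.13 ] sc@.13 [ 0.55  -0.022  0.13 ]
strip R top near [ 0.6778 -0.2482  0.0251] gap 0.0015 top@.13 [ 0.652 -0.231  0.13 ] sc@.13 [ 0.782 -0.268  0.13 ]
[ 208  139  147   16 1028]
lo x=0.0498*y+0.6889 yaw -0.049789166283324665 y range 0.22552907604216613 -0.2496668264726203
hi x=0.0512*y+0.7122 yaw -0.05110643286290477 y range 0.22552907604216613 -0.2496668264726203
FL [0.7394 0.2358 0.01  ]
FR [ 0.7148 -0.2581  0.01  ]
NL [0.4234 0.2516 0.01  ]
NR [ 0.3992 -0.2449  0.01  ]
```

Panel: top-flat centre about (0.464, -0.131, 0.129), yaw about +0.055. Stop face: x = 0.689 + 0.05y, yaw -0.05. I'll approach from behind the cork face, above the board.

```bash
python3 -m pendant '[[0.55,[0,0,0],[0,0,9]],[0.55,[0,0,0],[0,0,9]],[0.55,[22,-48,0],[0,0,0]],[0.55,[22,-48,0],[0,0,0]],[0.55,[22,-48,0],[0,0,0]],[0.55,[22,-48,0],[0,0,0]],[0.55,[22,-48,0],[0,0,0]],[0.55,[22,-48,0],[0,0,0]]]'
```

```text
clock: 1.2
tool_pos: [0.3417, -0.287, 0.2388]
eef_rot: [1.0, 0.027, 0.0, 0.0]
contact_force: [1.1, 0.1, 0.1]
opening: 0.225
finger_force: 0.0
```

```bash
python3 -m pendant '[[0.55,[22,-50,0],[0,0,0]],[0.55,[22,-50,0],[0,0,0]],[0.55,[22,-51,0],[0,0,0]],[0.55,[0,0,45],[0,0,0]],[0.55,[0,0,45],[0,0,0]],[0.55,[0,0,40],[0,0,0]],[0.55,[0,0,0],[0,0,0]]]'
python3 - <<'E'
from h import *
for n in("scene","top"):
    s=cams.snapshot(n); cv2.imwrite(f"pics/{n}1.png",s["img"][:,:,::-1])
a=cv2.imread("pics/top1.png")[180:260,250:400];b=cv2.imread("pics/scene1.png")[120:270,150:350]
cv2.imwrite("pics/c1.png",np.vstack([cv2.resize(a,(560,299)),cv2.resize(b,(400,300)) if 0 else np.pad(cv2.resize(b,(400,300)),((0,0),(0,160),(0,0)))]))
E
```

```text
clock: 2.08
tool_pos: [0.3975, -0.1337, 0.1069]
eef_rot: [1.0, 0.027, -0.003, -0.001]
contact_force: [-1.0, -0.2, -0.1]
opening: 0.224
finger_force: 0.0
```

View pics/c1.png

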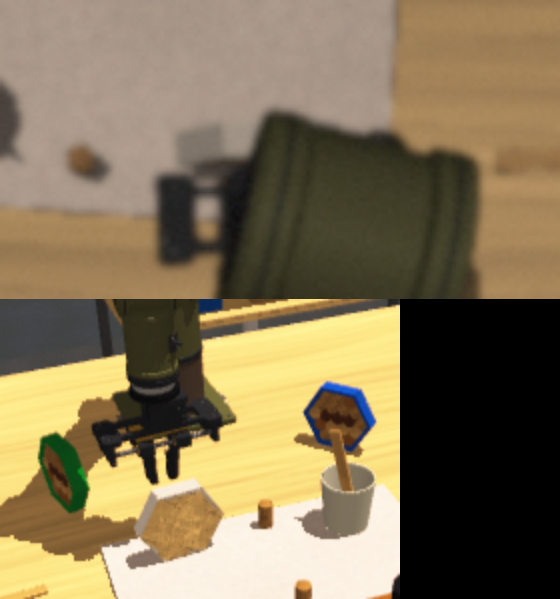

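The fingers sit behind the panel (scene 232,235 against panel 240,232) and are centred enough. I'll push gently.

```bash
python3 -m pendant '[[0.55,[9,0,0],[0,0,0]],[0.55,[9,0,0],[0,0,0]],[0.55,[9,0,0],[0,0,0]],[0.55,[6,0,0],[0,0,0]],[0.55,[5,0,0],[0,0,0]],[0.55,[5,0,0],[0,0,0]],[0.55,[5,0,0],[0,0,0]],[0.55,[0,0,0],[0,0,0]]]'
```

```text
clock: 3.18
tool_pos: [0.4472, -0.1316, 0.1087]
eef_rot: [1.0, 0.027, 0.0, 0.0]
contact_force: [-0.2, -0.2, -0.4]
opening: 0.222
finger_force: 0.1
```

```bash
python3 -m pendant '[[0.55,[5,0,0],[0,0,0]],[0.55,[5,0,0],[0,0,0]],[0.55,[4,0,0],[0,0,0]],[0.55,[3,0,0],[0,0,0]],[0.55,[3,0,0],[0,0,0]],[0.55,[0,0,0],[0,0,0]]]'
python3 - <<'E'
from h import *
for n in("scene","top"):
    s=cams.snapshot(n); cv2.imwrite(f"pics/{n}2.png",s["img"][:,:,::-1])
cv2.imwrite("pics/c2.png",cv2.resize(cv2.imread("pics/scene2.png")[170:320,170:390],(660,450)))
E
```

```text
clock: 3.92
tool_pos: [0.4671, -0.1306, 0.1087]
eef_rot: [1.0, 0.027, 0.0, 0.0]
contact_force: [-0.3, -0.0, 0.2]
opening: 0.227
finger_force: 0.0
```

View pics/c2.png

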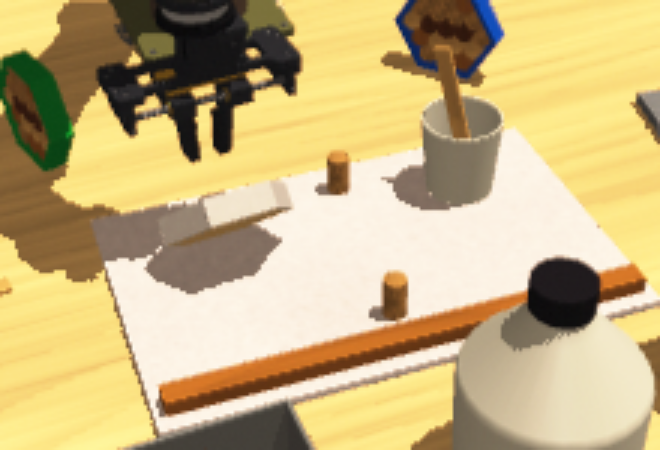

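The panel is mid-fall, with its top flat tilting towards the strip (scene about (250,240)). I'll back off, let it settle and measure.

```bash
python3 -m pendant '[[0.55,[0,0,0],[0,0,0]],[0.55,[-20,0,0],[0,0,0]],[0.55,[-20,0,0],[0,0,0]],[0.55,[-20,0,0],[0,0,0]],[0.55,[-20,0,0],[0,0,0]],[0.55,[0,0,0],[0,0,0]]]'
python3 - <<'E'
from h import *
for n in("scene","top"):
    s=cams.snapshot(n); cv2.imwrite(f"pics/{n}3.png",s["img"][:,:,::-1])
a=cv2.imread("pics/top3.png")[125:250,190:365];b=cv2.imread("pics/scene3.png")[180:305,180:380]
cv2.imwrite("pics/c3.png",np.vstack([cv2.resize(a,(420,300)),cv2.resize(b,(480,300))[:,:420]]))
E
```

```text
clock: 4.78
tool_pos: [0.3854, -0.135, 0.1088]
eef_rot: [1.0, 0.026, -0.001, -0.0]
contact_force: [0.4, -0.6, -0.5]
opening: 0.222
finger_force: 0.0
```

View pics/c3.png

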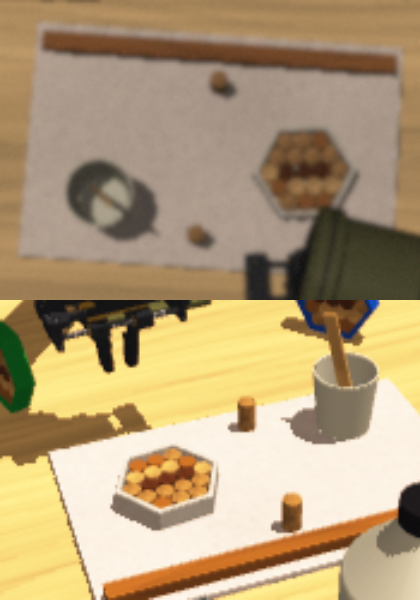

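It lies flat with the corks up, centred near top (317,197) and scene (251,255). Next I measure its centre in both views.

```bash
cat >> h.py <<'E'
def corks(s,box):
    h=cv2.cvtColor(s["img"],cv2.COLOR_RGB2HSV); m=cv2.inRange(h,(0,90,30),(30,255,255)); b=np.zeros_like(m); u0,u1,v0,v1=box; b[v0:v1,u0:u1]=m[v0:v1,u0:u1]
    b=cv2.morphologyEx(b,cv2.MORPH_CLOSE,np.ones((3,3))); n,l,st,c=cv2.connectedComponentsWithStats(b); i=1+st[1:,4].argmax()
    k=max(cv2.findContours((l==i).astype(np.uint8),0,2)[0],key=cv2.contourArea); M=cv2.moments(k); return np.array([M["m10"],M["m01"]])/M["m00"],st[i],k
E
python3 - <<'E'
from h import *
S,T=cams.snapshot("scene"),cams.snapshot("top")
a,sa,ka=corks(T,(292,342,170,216)); b,sb,kb=corks(S,(220,278,235,280)); print(a,sa,b,sb)
P,e=tri(T,a,S,b); print(P.round(4),e,onz(T,a,.038).round(4),onz(S,b,.038).round(4))
# yaw: sixth harmonic of the hexagonal contour on plane
for s,k in((T,ka),(S,kb)):
    W=np.array([onz(s,p,.038)[:2] for p in cv2.convexHull(k)[:,0].astype(float)]); (c,wh,an)=cv2.minAreaRect((W*1000).astype(np.float32)); print(np.round(c,1),np.round(wh,1),an)
E
```

```text
[316.5746181 196.193302 ] [299 180  36  36 904] [249.51148959 253.87861584] [231 242  37  25 663]
[ 0.5396 -0.1257  0.0319] 0.00019009376663189898 [ 0.5386 -0.1252  0.038 ] [ 0.5468 -0.1277  0.038 ]
[ 539.8 -124.1] [107.5 113.2] 72.03085327148438
[ 543.9 -127.4] [114.5 102.8] 33.98031234741211
```

```bash
python3 -m pendant '[[0.55,[0,0,0],[0,0,5.9]],[0.55,[22,-6,0],[0,0,0]],[0.55,[21,-5,0],[0,0,0]],[0.55,[0,0,40],[0,0,0]],[0.55,[0,0,35],[0,0,0]],[0.55,[0,0,14],[0,0,0]],[0.55,[0,0,0],[0,0,0]]]'
```

```text
clock: 5.85
tool_pos: [0.4362, -0.1273, 0.0231]
eef_rot: [1.0, -0.024, -0.005, -0.001]
contact_force: [-0.5, 1.0, -0.9]
opening: 0.225
finger_force: 0.0
```

```bash
python3 -m pendant '[[0.55,[12,0,0],[0,0,0]],[0.55,[12,0,0],[0,0,0]],[0.55,[12,0,0],[0,0,0]],[0.55,[12,0,0],[0,0,0]],[0.55,[12,0,0],[0,0,0]],[0.55,[12,0,0],[0,0,0]],[0.55,[10,0,0],[0,0,0]],[0.55,[0,0,0],[0,0,0]]]'
python3 - <<'E'
from h import *
S,T=cams.snapshot("scene"),cams.snapshot("top")
for n,s in(("scene",S),("top",T)): cv2.imwrite(f"pics/{n}4.png",s["img"][:,:,::-1])
a=T["img"][125:250,190:365,::-1];b=S["img"][190:315,190:390,::-1]
cv2.imwrite("pics/c4.png",np.vstack([cv2.resize(a,(420,300)),cv2.resize(b,(480,300))[:,:420]]))
E
```

```text
clock: 6.85
tool_pos: [0.5188, -0.1315, 0.0232]
eef_rot: [1.0, -0.025, -0.004, -0.001]
contact_force: [0.0, 0.6, 0.4]
opening: 0.223
finger_force: 0.0
```

View pics/c4.png

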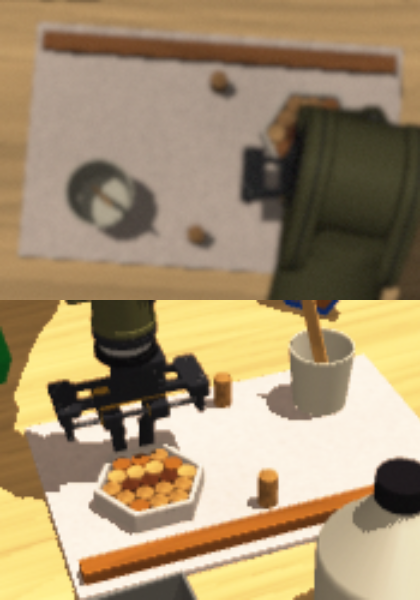

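The panel is being pushed squarely, with about 30 mm left to the strip. The top flat is near scene (245,408→crop 165,520) and the corks are clear. I'll continue slowly.

```bash
python3 -m pendant '[[0.55,[6,0,0],[0,0,0]],[0.55,[6,0,0],[0,0,0]],[0.55,[6,0,0],[0,0,0]],[0.55,[4,0,0],[0,0,0]],[0.55,[3,0,0],[0,0,0]],[0.55,[2,0,0],[0,0,0]],[0.55,[2,0,0],[0,0,0]],[0.55,[0,0,0],[0,0,0]]]'
```

```text
clock: 7.95
tool_pos: [0.5466, -0.133, 0.0229]
eef_rot: [1.0, -0.025, -0.004, -0.001]
contact_force: [-0.1, -0.3, 0.5]
opening: 0.222
finger_force: 0.2
```

```bash
python3 -m pendant '[[0.55,[2,0,0],[0,0,0]],[0.55,[1,0,0],[0,0,0]],[0.55,[1,0,0],[0,0,0]],[0.55,[0,0,0],[0,0,0]]]'
```

```text
clock: 8.45
tool_pos: [0.5504, -0.1331, 0.0229]
eef_rot: [1.0, -0.025, -0.004, -0.001]
contact_force: [0.1, -0.3, 0.1]
opening: 0.22
finger_force: 0.4
```

```bash
python3 -m pendant '[[0.55,[1,0,0],[0,0,0]],[0.55,[1,0,0],[0,0,0]],[0.55,[1,0,0],[0,0,0]],[0.55,[0,0,0],[0,0,0]]]'
```

```text
clock: 8.95
tool_pos: [0.5535, -0.1333, 0.0228]
eef_rot: [1.0, -0.025, -0.004, -0.001]
contact_force: [-1.0, 0.9, 0.4]
opening: 0.223
finger_force: 0.4
```

```bash
python3 -m pendant '[[0.55,[1,0,0],[0,0,0]],[0.55,[1,0,0],[0,0,0]],[0.55,[0,0,0],[0,0,0]]]'
```

```text
clock: 9.32
tool_pos: [0.5543, -0.1334, 0.0227]
eef_rot: [1.0, -0.025, -0.006, -0.001]
contact_force: [-2.7, 1.3, 1.7]
opening: 0.225
finger_force: 1.7
```

```bash
python3 -m pendant '[[0.55,[1,0,0],[0,0,0]],[0.55,[1,0,0],[0,0,0]],[0.55,[1,0,0],[0,0,0]],[0.55,[0,0,0],[0,0,0]]]'
```

```text
clock: 9.82
tool_pos: [0.5543, -0.1334, 0.0224]
eef_rot: [1.0, -0.025, -0.009, -0.001]
contact_force: [-9.2, 1.5, 6.2]
opening: 0.226
finger_force: 4.3
```

It is firmly against the stop: no more movement and about 9 N. I'll back straight off, lift and look.

```bash
python3 -m pendant '[[0.55,[-5,0,0],[0,0,0]],[0.55,[-15,0,0],[0,0,0]],[0.55,[-35,0,0],[0,0,0]],[0.55,[-25,0,-20],[0,0,0]],[0.55,[-25,0,-40],[0,0,0]],[0.55,[-20,0,-50],[0,0,0]],[0.55,[-20,0,-50],[0,0,0]],[0.55,[0,0,0],[0,0,0]]]'
python3 - <<'E'
from h import *
S,T=cams.snapshot("scene"),cams.snapshot("top")
for n,s in(("scene",S),("top",T)): cv2.imwrite(f"pics/{n}5.png",s["img"][:,:,::-1])
a=T["img"][135:225,260:365,::-1];b=S["img"][190:315,190:390,::-1]
cv2.imwrite("pics/c5.png",np.hstack([cv2.resize(a,(420,360),interpolation=2),cv2.resize(b[45:125,10:90],(360,360),interpolation=2)]))
a,_,ka=corks(T,(285,352,157,197)); print(a,onz(T,a,.036).round(4))
P=onz(T,a,.036); n=np.array([np.cos(.05),-np.sin(.05)]); print("distance centre to face",(0.6889-(P[0]-.0498*P[1]))*np.cos(.05))
E
```

```text
clock: 10.82
tool_pos: [0.417, -0.1275, 0.1874]
eef_rot: [1.0, -0.025, -0.0, -0.0]
contact_force: [1.5, -0.1, -0.2]
opening: 0.227
finger_force: 0.0
[319.97550586 171.09329073] [ 0.6204 -0.1357  0.036 ]
distance centre to face 0.061662242845984594
```

View pics/c5.png

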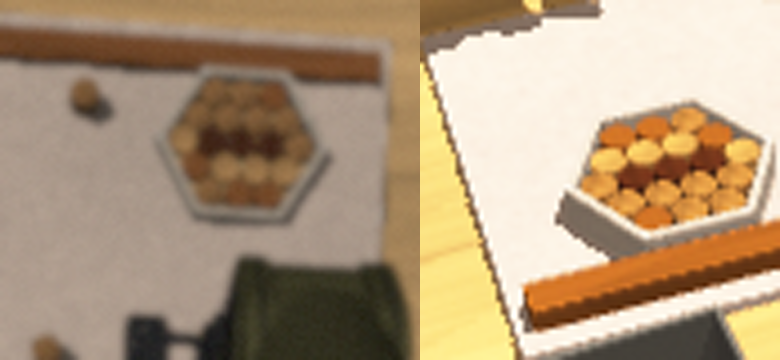

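The crop shows the panel flat against the strip, cork_a and cork_b clear. I'll check the parallelism numerically at sub-pixel level.

Run:
```python
from h import *
def edge(s,p,q,z,n=25,h=4,sign=1):
    g=cv2.GaussianBlur(cv2.cvtColor(s["img"],cv2.COLOR_RGB2GRAY).astype(np.float32),(0,0),.7); p,q=map(np.float64,(p,q)); o=[]
    for t in np.linspace(.12,.88,n):
        c=p+t*(q-p); d=np.linspace(-h,h,81); I=cv2.remap(g,np.full((1,81),c[0],np.float32),(c[1]+d)[None].astype(np.float32),1)[0]
        w=np.clip(sign*np.gradient(I),0,None)**2; i=w.argmax(); k=slice(max(0,i-10),i+11); o.append(onz(s,(c[0],c[1]+(d[k]*w[k]).sum()/w[k].sum()),z))
    o=np.array(o); k=np.polyfit(o[:,1],o[:,0],1); return "slope %.3f x(-.135)=%.4f res %.4f"%(k[0],np.polyval(k,-.135),np.std(o[:,0]-np.polyval(k,o[:,1])))
S,T=cams.snapshot("scene"),cams.snapshot("top")
t=lambda x,y:(x/4+260-.4,y/4+135-.4); s=lambda x,y:(x/4.5+200-.4,y/4.5+235-.4)
print("top bottom-flat",edge(T,t(197,217),t(285,221),.038,sign=-1))
print("top top-flat",edge(T,t(203,70),t(290,74),.038,sign=1))
print("scene front rim",edge(S,s(650,240-0),s(737,220),.038,sign=-1,h=2)) if 0 else None
s=lambda x,y:((x-420)/4.5+200-.4,y/4.5+235-.4)
print("scene front rim",edge(S,s(648,240),s(737,220),.038,sign=-1,h=2.5))
print("scene strip",edge(S,s(530,300),s(770,240),.028,sign=-1,h=3))
```

```text
top bottom-flat slope 0.006 x(-.135)=0.5636 res 0.0002
top top-flat slope 0.063 x(-.135)=0.6862 res 0.0006
scene front rim slope 0.036 x(-.135)=0.6852 res 0.0010
scene strip slope 0.117 x(-.135)=0.7105 res 0.0049
```

The parallelism readings scatter between 0.006 and 0.063 against 0.05, because the edges are only a few pixels long. To be sure, I'll press once more with the fingers spread wider across the flat.

```bash
python3 -m pendant '[[0.35,[20,0,50],[0,0,0]],[0.35,[20,0,50],[0,0,0]],[0.35,[25,0,40],[0,0,0]],[0.35,[25,0,20],[0,0,0]],[0.35,[25,0,0],[0,0,0]],[0.35,[8,0,0],[0,0,0]],[0.35,[5,0,0],[0,0,0]],[0.35,[0,0,0],[0,0,0]]]'
```

```text
clock: 12.02
tool_pos: [0.5406, -0.1327, 0.0228]
eef_rot: [1.0, -0.025, -0.005, -0.001]
contact_force: [-0.5, 0.1, 0.3]
opening: 0.324
finger_force: 0.0
```

```bash
python3 -m pendant '[[0.35,[3,0,0],[0,0,0]],[0.35,[2,0,0],[0,0,0]],[0.35,[2,0,0],[0,0,0]],[0.35,[2,0,0],[0,0,0]],[0.35,[2,0,0],[0,0,0]],[0.35,[2,0,0],[0,0,0]],[0.35,[2,0,0],[0,0,0]],[0.35,[0,0,0],[0,0,0]]]'; python3 -c "
from plant import r;print(r.get_state()['moment'])"
```

```text
clock: 13.02
tool_pos: [0.5543, -0.1334, 0.0225]
eef_rot: [1.0, -0.025, -0.007, -0.001]
contact_force: [-5.7, 0.2, 3.2]
opening: 0.32
finger_force: 2.5
[ 0.09772173  0.94408733 -0.06382612]
```

It stopped at the same place (0.5543). The moment about vertical is small, so both fingers bear on the flat and the panel is parallel to the strip. I'll retreat and do the final check.

```bash
python3 -m pendant '[[0.35,[2,0,0],[0,0,0]],[0.35,[0,0,0],[0,0,0]],[0.35,[-5,0,0],[0,0,0]],[0.35,[-15,0,0],[0,0,0]],[0.35,[-35,0,0],[0,0,0]],[0.35,[-30,0,-40],[0,0,0]],[0.35,[-30,0,-50],[0,0,0]],[0.35,[-20,0,-50],[0,0,0]]]'; python3 -m pendant '[[0.35,[0,0,0],[0,0,0]],[0.35,[0,0,0],[0,0,0]],[0.35,[0,0,0],[0,0,0]],[0.35,[0,0,0],[0,0,0]]]'
python3 - <<'E'
from h import *
S,T=cams.snapshot("scene"),cams.snapshot("top")
for n,s in(("scene",S),("top",T)):
    d=cv2.absdiff(s["img"],cv2.imread(f"pics/{n}5.png")[:,:,::-1]).max(2); box=d[150:200,290:352] if n=="top" else d[235:300,215:300]; print(n,"panel area change max",box.max())
a,_,_=corks(T,(285,352,157,197)); print(a,onz(T,a,.036).round(4))
cv2.imwrite("pics/c6.png",np.hstack([cv2.resize(S["img"][160:310,180:400,::-1],(528,360),interpolation=2),cv2.resize(T["img"][130:240,190:270,::-1],(262,360))]))
E
```

```text
clock: 14.02
tool_pos: [0.4246, -0.1273, 0.1654]
eef_rot: [1.0, -0.025, -0.004, -0.001]
contact_force: [0.3, -0.0, -0.0]
opening: 0.326
finger_force: 0.0
clock: 14.52
tool_pos: [0.4247, -0.1271, 0.163]
eef_rot: [1.0, -0.024, -0.005, -0.001]
contact_force: [0.3, -0.7, 0.1]
opening: 0.329
finger_force: 0.0
scene panel area change max 135
top panel area change max 113
[319.93949113 171.08402822] [ 0.6204 -0.1355  0.036 ]
```

View pics/c6.png

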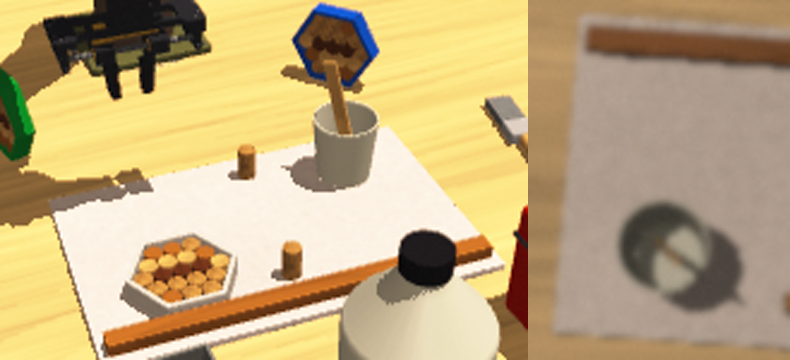

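The panel lies flush at the strip (scene about (256,273)) with its corks up. The corks and tub are where they were, and the robot is clear.

```bash
python3 -c "
from plant import r;print(r.finish_job())"
```

```text
the job is handed in; nothing more can be done
None
```

The panel was pushed onto its back, corks up, then slid until its top edge met the stop strip; two presses stopped at the same point, the corks and tub look unmoved, and the job was handed in at about 14.6 s.

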